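Load the coupon tester and start it

TASK

Load the coupon tester: of the three steel blanks on the bench, take the one whose outline fills the nest in the sloping deck and set it in there, fully home, flat on the floor of the nest. Then start the tester by pressing a start key until it snaps over and stays down; one of the two keys is worn and only feels soft, so if you meet that one, leave it and use the other, and once a key has stayed down do not press the other any more. Leave the other two blanks, the beaker, the dish, the timer and the syringe where they are.

Things in the scene. Friction and masses are not known exactly. Their poses are not given: they have to be found in the camera images.
- tester: Coupon tester, a white housing fixed to the bench, 216 mm deep (x), 190 mm wide (y), 150 mm high. Origin: at its underside, mid-width; -x is its front, z up. The front ledge (x -100 to -48 mm, 30 mm high) carries the two start keys; behind it a deck rises rearward at 28 degrees and carries the nest plate; at the rear (x from 70 mm) is a 150 mm high hood with a dark display.
- nest: Steel die plate, 96 x 100 mm, on the sloping deck, with one square cavity, 41.5 x 41.5 mm, 5 mm deep, a dark round window in its floor. Origin: centre of the cavity's floor; z = the deck's outward normal (28 degrees from vertical, towards the front), x = up the slope, y = across; the sides are parallel to x and y. Its face is at z = +5 mm. The origin is 11.6 mm behind and 65.1 mm above the tester's origin.
- blank_square: Steel blank, a square block 40 x 40 mm, 12 mm thick, about 120 g, lying flat. It is the one that matches the nest: 0.75 mm of play on each side, and when home it stands 7 mm proud of the plate. Origin at the centre of its underside, z up through its thickness, x and y parallel to its sides.
- blank_round: Steel blank, a disc of 40 mm diameter, 12 mm thick, lying flat. Not wanted. Origin at the centre of its underside.
- blank_small: Steel blank, a square block 31 x 31 mm, 12 mm thick, lying flat. Not wanted (too small for the nest). Origin at the centre of its underside.
- key_1_top (a point): Centre of the top of one start key: a round black cap, 22 mm across, in a grey bezel on the tester's front ledge; its top is 44 mm above the bench when up; pressed straight down. The keys stand 62 mm left and right of the tester's middle, 74 mm in front of its origin. They look alike, and which of them is on the left changes.
- key_2_top (a point): The same point of the other start key. Which of the two keys is sound has to be found by pressing.
- key_1 (a joint): Travel of the key of point key_1_top, in m: 0 up, 0.0055 fully down. The sound key resists with about 4.5 N after 1 mm, eases, snaps over past 4 mm and stays down; the worn one never resists with more than about 1.5 N before its stop and comes up again when let go.
- key_2 (a joint): The same for the key of point key_2_top.
- beaker_50: Small glass beaker, 46 x 50 mm, 58 mm high, standing; a bystander. Origin at the centre of its underside.
- petri_dish: Flat clear dish, 64 mm across, 13 mm high; a bystander. Origin at the centre of its underside.
- timer: Small white digital timer lying flat, 62 x 66 x 16 mm; a bystander. Origin at the centre of its underside.
- syringe: Clear 10 ml syringe lying flat, 34 x 108 x 20 mm, long side along its y; a bystander. Origin at the centre of its underside.
There are look-alikes about, which are no part of the job. What is shaped like the blank_square but brown or green is not meant.

How it is judged:
On the way, in this order (a step that is already met when the one before it is completed fails the run):
1. the square blank lies home in the nest and is released (z of blank_square in the frame of nest below 0.002 m and distance between blank_square and nest below 0.0035 m and angle between the z axis of blank_square and the z axis of nest, either way round below 0.05 rad and contact force between the fingers and blank_square below 0.2 N), for 0.2 s.
2. a start key is pressed fully down (value of joint any of key_1, key_2 above 0.0045 m), for 0.2 s.
At the end, for the whole second after the job is handed in: The square blank lies at rest in the nest: its underside within 2 mm of the cavity's floor, within 3.5 mm of its centre and within 3 degrees of flat; one start key stays down by itself (beyond 4.5 mm of its 5.5 mm) and the other is up (less than 1 mm) (z of blank_square in the frame of nest below 0.002 m and distance between blank_square and nest below 0.0035 m and angle between the z axis of blank_square and the z axis of nest, either way round below 0.05 rad and linear speed of blank_square below 0.01 m/s and ((value of joint key_1 above 0.0045 m and value of joint key_2 below 0.001 m) or (value of joint key_2 above 0.0045 m and value of joint key_1 below 0.001 m))); the robot touches nothing.
It fails at once if a start key is pressed (more than 1.5 mm) while the other is down (value of joint each of key_1, key_2 above 0.0015 m).
It fails at once if another blank is moved by more than 20 mm (distance of any of blank_round, blank_small from where it was at the start of the episode above 0.02 m).
It fails at once if the beaker, dish, timer or syringe is moved by more than 20 mm or the beaker tipped (distance of any of beaker_50, petri_dish, timer, syringe from where it was at the start of the episode above 0.02 m or angle between beaker_50's own z axis and vertical above 0.4 rad).
It also fails if it takes over 72 s, if anything falls off the work surface, if the arm or the gripper's body presses on something with over 40 N, if the wrist force passes 120 N, or if a joint passes its speed limit or range.

ROBOT

A 7-joint arm with a two-finger parallel gripper is mounted at the origin on a cart in front of the work surface, level with it; the furniture and walls round the work are solid. World frame = base frame: x ahead of the robot, y to its left, z up, the work surface at z = 0. Lengths are in m, angles in rad, forces in N, time in s.
With the tool pointing down it reaches from about 0.425 to 0.95 m from the base axis. Payload 4.7 kg.
Tool frame: the origin (TCP) lies midway between the tips of the shut fingers; the grasp point (between the pads) lies 19 mm behind it; z points along the fingers, y is the direction in which the jaws open and shut (so a half turn about z gives the same grasp; the last joint's range is limited). The gripper opens to 85 mm and grips with 20 to 120 N. Pads are 22 mm wide; open, the fingers measure 114 mm over their backs; the gripper's body (76 mm by 85 mm) begins 54 mm behind the grasp point. The pads swing forward as they close: fully open they stand 13 mm farther back than shut.
Start: joints at [1.285, 0.469, -0.049, 1.532, 0.024, 1.141, -0.082], TCP at [0.171, -0.653, 0.231] pointing down, gripper open.
Joint ranges: [-2.59, 2.59], [-0.33, 1.99], [-1.39, 1.29], [0.1, 2.45], [-1.04, 4.18], [0.21, 1.99], [-2.66, 2.66]. Speed limits (rad/s): [2.57, 2.57, 3.14, 3.14, 3.14, 3.14, 3.14].

INTERFACE

Orientations are given as a unit quaternion [w, x, y, z].
In Python, from rig import ctrl gives the robot as it stands.
- The arm moves only by the tool servo_tool, never from a script. Its arguments are lists of equal length, an entry for each row: "jaw": the opening, from -1 (shut) to 1 (fully open); "slide": the shift along the world's x, y, z in mm, a list of three; "turn": the turn, a rotation vector about the world's x, y, z in rad, a list of three. In form: {"jaw": [jaw, ...], "slide": [[dx, dy, dz], ...], "turn": [[wx, wy, wz], ...]}. A call has 1 to 12 rows; each row shifts and turns the commanded pose from where the row before left it; what a row does not reach is not made up. A row lasts 1/12 s, in which the tool goes at most 41.7 mm and 7.16 degrees, less where a joint would pass 70% of its speed; a pose out of reach is approached as far as the arm can. A call with a gripper value outside its range is refused whole. The fingers move at their own pace and stop on an object; "grip_force" is the grip in N (left out, the last holds). Time passes only in rows, so rows that do not move let the fingers close. It gives the time, the measured TCP pose, the force and the opening at its end, in the units of the state.
- ctrl.get_obs(): the state, without advancing time (a new reading comes with each control period).
- ctrl.read_camera(name): name is "side" or "top"; returns a dict with "image" (384x512x3 uint8, red, green, blue), "depth" (384x512 float32, m along the optical axis (not along the pixel's ray), 0 where there is no reading), "fov_y" (degrees; the focal length in pixels is half the picture's height over the tangent of half this angle, whatever the lens; pixels are square), "cx", "cy" (the principal point, pixels), "extrinsics" (4x4, takes a point from world to camera coordinates). Camera axes: x right, y down, z forward; pixel columns grow to the right and rows downward; lengths in m; the calibration is good to about 2 mm. A picture is of the moment at which its call begins.
- ctrl.job_done(): hands the job in, once; it reports no verdict.
The state is a dict: "time": time; "q": joint angles; "qd": joint speeds; "joint_efforts": joint torques, N m; "tool_pos": TCP position; "tcp_rot": TCP orientation; "force": force on the tool from outside, world axes, zero at the start; "torque": the same for the moment, N m; "width": finger opening in m.
Only numpy, scipy, OpenCV 4.12 (cv2) and the standard library are available. Lean on these libraries where they do the work, as an engineer would, in place of code of your own. Each camera call takes 0.05 s, during which the arm holds its last target.

## Working session

There is one attempt and no reset: what is moved stays moved. The work goes in short steps, Python scripts to look and compute and a tool call to move; the robot and the scene stay as the last step left them, time stands still between calls to the robot, and variables do not carry over. Pictures are saved under pics/ and viewed, and the job is handed in when it is done.

Besides the shell and the picture viewer there is one more tool, called after "Emit:" in YAML: its name, and indented under it one key for each argument. servo_tool: Moves the arm, as the interface text tells. Its arguments: {"type":"object","properties":{"jaw":{"type":"array","items":{"type":"number"}},"slide":{"type":"array","items":{"type":"array","items":{"type":"number"}}},"turn":{"type":"array","items":{"type":"array","items":{"type":"number"}}},"grip_force":{"type":"number"}},"required":["jaw","slide","turn"]}

```bash
ls; mkdir -p pics; cat > h.py <<'E'
import numpy as np, cv2
from rig import ctrl
def cam(n):
    c=ctrl.read_camera(n); return c
def K(c):
    h=c["image"].shape[0]; f=h/2/np.tan(np.radians(c["fov_y"])/2); return f,c["cx"],c["cy"]
def ray(c,u,v):
    f,cx,cy=K(c); E=np.array(c["extrinsics"]); R=E[:3,:3]; t=E[:3,3]
    return -R.T@t, R.T@np.array([(u-cx)/f,(v-cy)/f,1.0])
def onz(c,u,v,z):
    o,d=ray(c,u,v); return o+d*(z-o[2])/d[2]
def dep(c,u,v):
    o,d=ray(c,u,v); return o+d*c["depth"][int(v),int(u)]
def proj(c,p):
    f,cx,cy=K(c); E=np.array(c["extrinsics"]); q=E[:3,:3]@np.array(p)+E[:3,3]; return f*q[0]/q[2]+cx,f*q[1]/q[2]+cy
def save(n,im): cv2.imwrite("pics/"+n+".png",cv2.cvtColor(im,cv2.COLOR_RGB2BGR))
E
python3 - <<'E'
from h import *
np.set_printoptions(precision=4,suppress=True)
for n in("top","side"):
    c=cam(n); save(n+"0",c["image"]); print(n,K(c),ray(c,256,192)); np.save(n+"0.npy",c,allow_pickle=True)
print(ctrl.get_obs())
E
```

```text
pics
top (np.float64(446.06074190829776), 261.87476294181505, 188.29392502295462) (array([ 0.4566, -0.0538,  1.1811]), array([ 0.1037,  0.0019, -0.9947]))
side (np.float64(376.0140783206647), 249.61336573390315, 192.39017290077828) (array([0.398 , 0.5607, 0.6161]), array([ 0.1763, -0.7529, -0.6344]))
{'time': 0.1, 'q': array([ 1.2851,  0.4693, -0.0486,  1.5336,  0.0241,  1.141 , -0.0823]), 'qd': array([-0.0006, -0.003 , -0.0007, -0.0021,  0.0007,  0.0002,  0.0011]), 'joint_efforts': array([  0.001 , -51.1517,  -0.0467, -23.8388,   0.0108,   0.0044,
         0.    ]), 'tool_pos': array([ 0.1713, -0.6523,  0.2304]), 'tcp_rot': array([-0.0009,  0.9918,  0.1281, -0.0001]), 'force': array([ 0.4555, -0.4453, -0.005 ]), 'torque': array([0.042 , 0.0338, 0.05  ]), 'width': 0.0854626651356197}
```

View pics/top0.png

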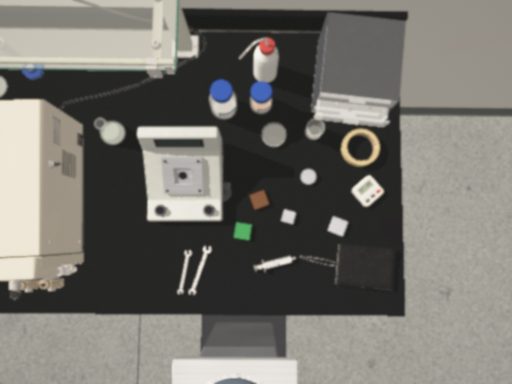

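View pics/side0.png

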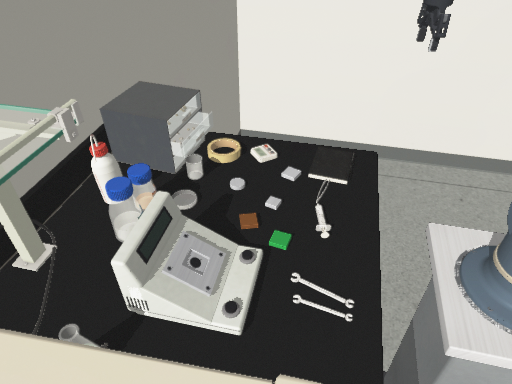

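Top view (up = +x, left = +y). These could be taken for the wanted blank:
- light square at (338,226)
- smaller light square at (288,216)
- disc at (308,177)
- brown square at (259,199)
- green square at (243,231)

The large light square at (338,226) looks right. I'll measure it and check it in a crop.

```bash
python3 - <<'E'
from h import *
np.set_printoptions(precision=4,suppress=True)
c=np.load("top0.npy",allow_pickle=True).item(); s=np.load("side0.npy",allow_pickle=True).item()
im=c["image"]; save("crop1",np.vstack([cv2.resize(im[160:260,230:390],None,fx=4,fy=4,interpolation=cv2.INTER_CUBIC)]))
save("crop2",cv2.resize(im[115:230,130:240],None,fx=5,fy=5,interpolation=cv2.INTER_CUBIC))
save("crop3",cv2.resize(s["image"][190:330,110:270],None,fx=4,fy=4,interpolation=cv2.INTER_CUBIC))
def blob(c,u,v,z,th,r=16):
    g=c["image"].min(2).astype(np.float32); m=np.zeros_like(g,np.uint8)
    sub=cv2.resize(g[v-r:v+r,u-r:u+r],None,fx=8,fy=8,interpolation=cv2.INTER_LINEAR)
    cs,_=cv2.findContours((sub>th).astype(np.uint8),cv2.RETR_EXTERNAL,cv2.CHAIN_APPROX_NONE)
    k=max(cs,key=cv2.contourArea)[:,0,:]; k=(k+.5)/8-.5+[u-r,v-r]
    P=np.array([onz(c,a,b,z)[:2] for a,b in k],np.float32)
    return cv2.minAreaRect(P*1000)
for n,(u,v) in dict(sq=(338,226),small=(288,216),disc=(308,177)).items(): print(n,im[v,u],[blob(c,u,v,.012,t) for t in(80,110)])
for n,(u,v) in dict(sq=(291,174),small=(273,203),disc=(237,184)).items(): print("side",n,s["image"][v,u],blob(s,u,v,.012,150,12), dep(s,u,v))
E
```

```text
sq [218 215 213] [((491.7288513183594, -265.2983703613281), (48.57415008544922, 47.28282165527344), 68.94142150878906), ((491.7448425292969, -265.3321533203125), (45.712615966796875, 44.41753387451172), 68.8847427368164)]
small [218 215 213] [((515.5816040039062, -136.07052612304688), (38.313167572021484, 38.06108474731445), 75.02421569824219), ((515.5684814453125, -136.1339569091797), (35.334774017333984, 35.14212417602539), 74.96240234375)]
disc [215 212 209] [((622.1002807617188, -188.75270080566406), (45.765567779541016, 45.85592269897461), 89.93586730957031), ((621.916259765625, -188.66592407226562), (42.60690689086914, 42.90013122558594), 80.56095886230469)]
side sq [191 191 192] ((493.96319580078125, -255.68374633789062), (51.82887268066406, 43.27436065673828), 70.60655975341797) [ 0.492  -0.2533  0.0111]
side small [184 184 185] ((517.2119750976562, -126.49887084960938), (41.01146697998047, 33.202571868896484), 76.63347625732422) [ 0.5155 -0.1236  0.0129]
side disc [190 189 190] ((622.7882690429688, -179.2650146484375), (36.80427169799805, 49.286712646484375), 14.647001266479492) [ 0.6215 -0.177   0.0119]
```

View pics/crop1.png

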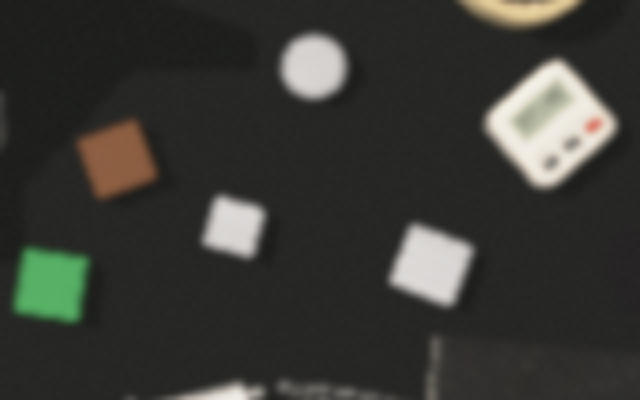

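View pics/crop2.png

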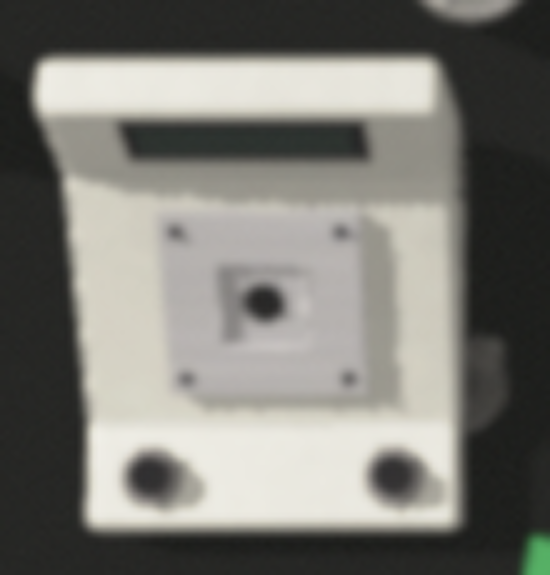

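View pics/crop3.png

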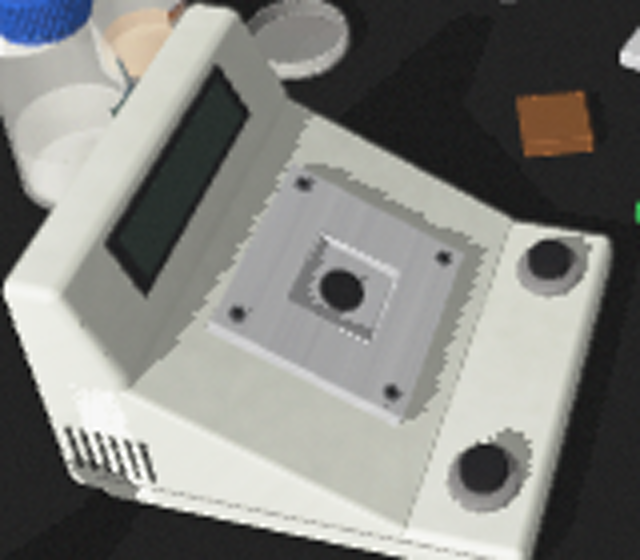

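The crop shows three light metal blanks. The one at (338,226) is the larger square, measuring about 44 mm with blur, against 35 mm for the small one and a disc of about 42 mm. The brown and green squares are decoys. Next I'll locate the tester's keys and nest from both views.

```bash
python3 - <<'E'
from h import *
np.set_printoptions(precision=4,suppress=True)
c=np.load("top0.npy",allow_pickle=True).item(); s=np.load("side0.npy",allow_pickle=True).item()
def dark(c,u,v,r=9,th=80):
    g=c["image"].mean(2)[v-r:v+r+1,u-r:u+r+1]; m=(g<th).astype(np.uint8)
    n,l,st,ce=cv2.connectedComponentsWithStats(m)
    k=1+np.argmin(np.hypot(*(ce[1:]-r).T)); w=(l==k)*1.0
    w=cv2.dilate(w,np.ones((3,3)))*np.clip(140-g,0,None)
    yy,xx=np.mgrid[-r:r+1,-r:r+1]; return u+(w*xx).sum()/w.sum(), v+(w*yy).sum()/w.sum(), st[k,4]
def tri(p,q):
    o1,d1=ray(c,*p);o2,d2=ray(s,*q);A=np.c_[d1,-d2];t=np.linalg.lstsq(A,o2-o1,rcond=None)[0]
    a,b=o1+d1*t[0],o2+d2*t[1];return (a+b)/2,np.linalg.norm(a-b)
for n,a,b,z in(("keyL",(160,210),(231,307),.044),("keyR",(209,210),(247,255),.044),("win",(183,176),(196,262),.0651)):
    p=dark(c,*a);q=dark(s,*b)
    print(n,p,q,"top",onz(c,*p[:2],z),"side",onz(s,*q[:2],z),tri(p[:2],q[:2]))
# deck plate corner dots
E
```

```text
keyL (np.float64(159.92177436862292), np.float64(209.94956219697517), np.int32(42)) (np.float64(230.80096999716224), np.float64(306.62967262595777), np.int32(123)) top [0.5269 0.1924 0.044 ] side [0.5274 0.1998 0.044 ] (array([0.5284, 0.1944, 0.0356]), np.float64(0.001975110463328721))
keyR (np.float64(208.56040268456377), np.float64(209.79142431021626), np.int32(40)) (np.float64(247.21781370513202), np.float64(254.40941115396024), np.int32(87)) top [0.5284 0.0688 0.044 ] side [0.529  0.0769 0.044 ] (array([0.5299, 0.0698, 0.0358]), np.float64(0.002029317428349359))
win (np.float64(182.24971920628977), np.float64(175.0954698614751), np.int32(30)) (np.float64(195.01143501974798), np.float64(262.15177731803647), np.int32(82)) top [0.614  0.1346 0.0651] side [0.6153 0.1363 0.0651] (array([0.615 , 0.1351, 0.0637]), np.float64(0.0016292856550919152))
```

```bash
cat >> h.py <<'E'
def tri(c,p,s,q):
    o1,d1=ray(c,*p);o2,d2=ray(s,*q);A=np.c_[d1,-d2];t=np.linalg.lstsq(A,o2-o1,rcond=None)[0]
    a,b=o1+d1*t[0],o2+d2*t[1];return (a+b)/2,np.linalg.norm(a-b)
def dot(c,u,v,r=3):
    u0,v0=int(round(u)),int(round(v)); g=c["image"].mean(2)[v0-r:v0+r+1,u0-r:u0+r+1]
    w=np.clip(np.median(g)-15-g,0,None); yy,xx=np.mgrid[-r:r+1,-r:r+1]; return u0+(w*xx).sum()/w.sum(), v0+(w*yy).sum()/w.sum()
E
python3 - <<'E'
from h import *
np.set_printoptions(precision=4,suppress=True)
c=np.load("top0.npy",allow_pickle=True).item(); s=np.load("side0.npy",allow_pickle=True).item()
T=[(176,232),(342,232),(187,379),(349,379)];S=[(303-66,313),(303,183),(391,392),(444,258)]
P=[]
for a,b in zip(T,S):
    p=dot(c,130+a[0]/5-.4,115+a[1]/5-.4); q=dot(s,110+b[0]/4-.4,190+b[1]/4-.4)
    x,e=tri(c,p,s,q);P.append(x);print(p,q,x,e)
P=np.array(P);m=P.mean(0);print("mean",m,"yvec",P[0]-P[1],P[2]-P[3],"xvec",P[0]-P[2],P[1]-P[3])
v=(P[0]-P[1]+P[2]-P[3])/2; print("yaw",np.arctan2(-v[0],v[1])); w=(P[0]-P[2]+P[1]-P[3])/2;print("yaw2",np.arctan2(w[1],w[0]),"slope",np.degrees(np.arctan2(w[2],np.hypot(*w[:2]))))
# depth plane of the plate
pts=np.array([dep(s,u,v) for u in range(165,225) for v in range(238,290)])
n=np.array([-np.sin(np.radians(28)),0,np.cos(np.radians(28))])
d=pts@n; k=np.abs(d-(m@n))<.002; q=pts[k]; cc=q.mean(0); print(k.sum(),cc,np.linalg.svd(q-cc)[2][2],"offset",(cc-m)@n)
print("origin est from dots:", m-0.005*n)
E
```

```text
(np.float64(164.748417721519), np.float64(161.07120253164558)) (np.float64(168.97307546454303), np.float64(267.96966249525974)) [0.6467 0.1758 0.086 ] 0.001962100416607245
(np.float64(197.84162895927602), np.float64(161.0837104072398)) (np.float64(185.58468677494199), np.float64(235.44872389791183)) [0.6474 0.0937 0.0864] 0.0017888536162068874
(np.float64(166.93374741200827), np.float64(190.39958592132504)) (np.float64(207.54874759152216), np.float64(287.6924855491329)) [0.5773 0.1752 0.0497] 0.001798981131569628
(np.float64(199.3256880733945), np.float64(190.30275229357798)) (np.float64(220.5598898577329), np.float64(253.97338228545203)) [0.5784 0.0929 0.0498] 0.0018428218999692136
mean [0.6124 0.1344 0.068 ] yvec [-0.0007  0.0821 -0.0004] [-0.0011  0.0823 -0.0001] xvec [0.0694 0.0005 0.0362] [0.069  0.0007 0.0366]
yaw 0.010525664821876534
yaw2 0.009185637538625132 slope 27.758713688037588
1573 [0.6134 0.1388 0.0691] [-0.4691 -0.0046  0.8831] offset 0.0005585206171510209
origin est from dots: [0.6148 0.1344 0.0636]
```

```bash
python3 - <<'E'
from h import *
np.set_printoptions(precision=3,suppress=True)
c=np.load("top0.npy",allow_pickle=True).item(); s=np.load("side0.npy",allow_pickle=True).item()
for p in((338,244),(338,246),(338,250),(350,250),(365,244),(365,267),(338,270)): print(p,dep(c,*p))
sub=c["image"][205:300,300:405].astype(float); save("crop4",cv2.resize(np.clip(sub*2.5,0,255).astype(np.uint8),None,fx=5,fy=5))
# wall/hood etc heights along transit
for p in((180,135),(200,135)): print(dep(c,*p))
E
```

```text
(338, 244) [ 0.444 -0.269  0.001]
(338, 246) [ 0.457 -0.054  1.181]
(338, 250) [ 0.429 -0.266  0.014]
(350, 250) [ 0.429 -0.297  0.016]
(365, 244) [ 0.445 -0.34  -0.001]
(365, 267) [ 0.386 -0.335  0.015]
(338, 270) [ 0.377 -0.266  0.011]
[0.697 0.128 0.153]
[0.697 0.081 0.155]
```

View pics/crop4.png

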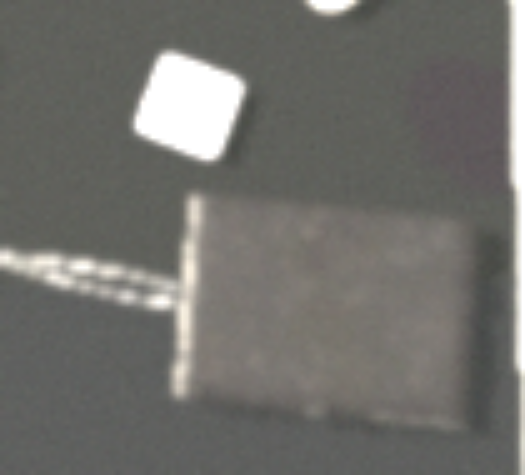

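Emit:
servo_tool:
  jaw: [0.4,0.4,0.4,0.4,0.4,0.4,0.4,0.4,0.4,0.4,0.4,0.4]
  slide:
    - [27,32,-5]
    - [27,32,-5]
    - [27,32,-5]
    - [27,32,-5]
    - [27,32,-5]
    - [27,32,-5]
    - [27,32,-5]
    - [27,32,-5]
    - [27,32,-5]
    - [27,32,-5]
    - [27,32,-5]
    - [24,35,-5]
  turn:
    - [0,0,0.079]
    - [0,0,0.079]
    - [0,0,0.079]
    - [0,0,0.079]
    - [0,0,0.079]
    - [0,0,0.079]
    - [0,0,0.079]
    - [0,0,0.079]
    - [0,0,0.079]
    - [0,0,0.079]
    - [0,0,0.079]
    - [0,0,0.079]
  grip_force: 40

```text
time: 1.1
tool_pos: [0.4895, -0.2695, 0.1717]
tcp_rot: [0.0, 0.823, 0.568, 0.0]
force: [1.4, -0.3, -0.7]
width: 0.0598
```

Emit:
servo_tool:
  jaw: [0.4,0.4]
  slide:
    - [0,0,0]
    - [0,0,0]
  turn:
    - [0,0,0]
    - [0,0,0]

```text
time: 1.27
tool_pos: [0.4896, -0.2678, 0.1716]
tcp_rot: [-0.001, 0.822, 0.569, 0.0]
force: [-0.1, -1.2, 0.1]
width: 0.0602
```

```bash
cat >> h.py <<'E'
from scipy.spatial.transform import Rotation as R_
def st():
    o=ctrl.get_obs(); q=o["tcp_rot"]; R=R_.from_quat([q[1],q[2],q[3],q[0]]).as_matrix()
    print("t",round(o["time"],2),"tcp",np.round(o["tool_pos"]*1000,1),"y",np.round(R[:,1],3),"z",np.round(R[:,2],3),"yawY",round(np.degrees(np.arctan2(R[1,1],R[0,1])),2),"F",np.round(o["force"],1),"w",round(o["width"]*1000,1),"q",np.round(o["q"],2)); return o,R
E
python3 - <<'E'
from h import *
st()
c=cam("top"); s=cam("side")
save("p1",np.hstack([cv2.resize(c["image"][150:270,260:400],None,fx=3,fy=3),cv2.resize(s["image"][90:210,230:350],None,fx=3,fy=3)]))
E
```

```text
t 1.27 tcp [ 489.6 -267.8  171.6] y [ 0.936 -0.352 -0.001] z [-0.     0.002 -1.   ] yawY -20.63 F [-0.1 -1.2  0.1] w 60.2 q [ 0.75  0.37 -0.41  1.86  0.18  0.94 -0.1 ]
```

View pics/p1.png

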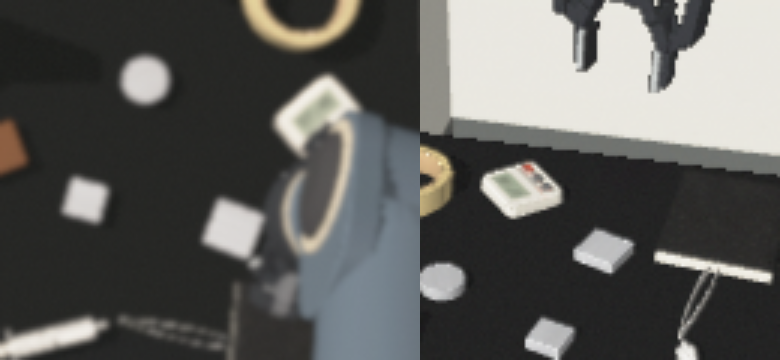

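The arm is beside and above the blank, which shows at about (338,226) in the top view with the fingers clear of it. Next I'll lower, then check alignment from the side.

Emit:
servo_tool:
  jaw: [0.25,0.25,0.25,0.25,0.25]
  slide:
    - [1,1,-35]
    - [1,1,-35]
    - [0,0,-35]
    - [0,0,-22]
    - [0,0,0]
  turn:
    - [0,0,0]
    - [0,0,0]
    - [0,0,0]
    - [0,0,0]
    - [0,0,0]

```text
time: 1.78
tool_pos: [0.4856, -0.2697, 0.0405]
tcp_rot: [-0.004, 0.825, 0.565, -0.003]
force: [0.6, 0.8, 0.1]
width: 0.0533
```

```bash
python3 - <<'E'
from h import *
o,R=st()
c=cam("top"); s=cam("side")
save("p2",np.hstack([cv2.resize(c["image"][190:260,300:380],None,fx=5,fy=5),cv2.resize(s["image"][140:210,250:330],None,fx=5,fy=5)]))
print(proj(s,o["tool_pos"]))
E
```

```text
t 1.78 tcp [ 485.6 -269.7   40.5] y [ 0.932 -0.361 -0.01 ] z [-0.009  0.003 -1.   ] yawY -21.19 F [0.6 0.8 0.1] w 53.3 q [ 0.7   0.55 -0.35  1.96  0.28  0.69 -0.19]
(np.float64(295.0242783450113), np.float64(161.89500210574664))
```

View pics/p2.png

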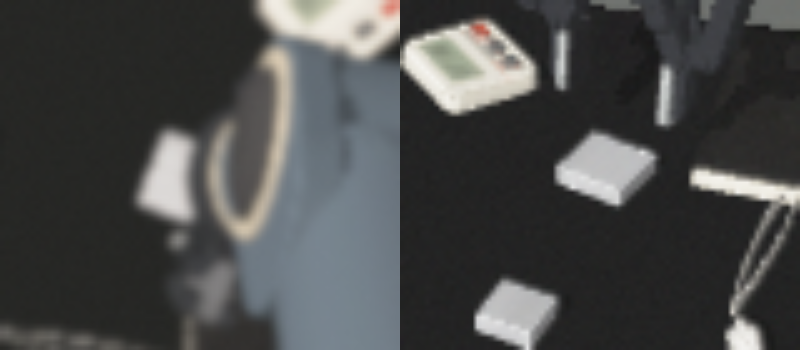

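Emit:
servo_tool:
  jaw: [0.25,0.25]
  slide:
    - [3,2,0]
    - [0,0,0]
  turn:
    - [0,0,0]
    - [0,0,0]

```text
time: 2.05
tool_pos: [0.4953, -0.2676, 0.0473]
tcp_rot: [0.002, 0.824, 0.566, 0.001]
force: [-0.5, 0.6, 0.5]
width: 0.0532
```

```bash
python3 - <<'E'
from h import *
o,R=st()
E
```

```text
t 2.05 tcp [ 495.3 -267.6   47.3] y [ 0.934 -0.358  0.005] z [ 0.004 -0.002 -1.   ] yawY -21.0 F [-0.5  0.6  0.5] w 53.2 q [ 0.69  0.54 -0.35  1.95  0.28  0.7  -0.2 ]
```

Emit:
servo_tool:
  jaw: [0.25,0.25,0.25,0.25,0.25,0.25,0.25]
  slide:
    - [-1,1,-6]
    - [-1,1,-10]
    - [0,0,-10]
    - [0,0,-8]
    - [0,0,-4]
    - [0,0,-2]
    - [0,0,0]
  turn:
    - [0,0,0]
    - [0,0,0]
    - [0,0,0]
    - [0,0,0]
    - [0,0,0]
    - [0,0,0]
    - [0,0,0]

```text
time: 2.63
tool_pos: [0.491, -0.2647, 0.0043]
tcp_rot: [-0.001, 0.824, 0.567, -0.0]
force: [0.0, 0.1, -0.5]
width: 0.0532
```

```bash
python3 - <<'E'
from h import *
o,R=st()
s=cam("side")
save("p3",cv2.resize(s["image"][140:210,250:330],None,fx=8,fy=8))
print(proj(s,o["tool_pos"]))
E
```

```text
t 2.63 tcp [ 491.  -264.7    4.3] y [ 0.934 -0.358 -0.001] z [-0.001  0.001 -1.   ] yawY -20.96 F [ 0.   0.1 -0.5] w 53.2 q [ 0.67  0.6  -0.32  1.97  0.32  0.62 -0.23]
(np.float64(291.8544570568026), np.float64(173.63233103814255))
```

View pics/p3.png

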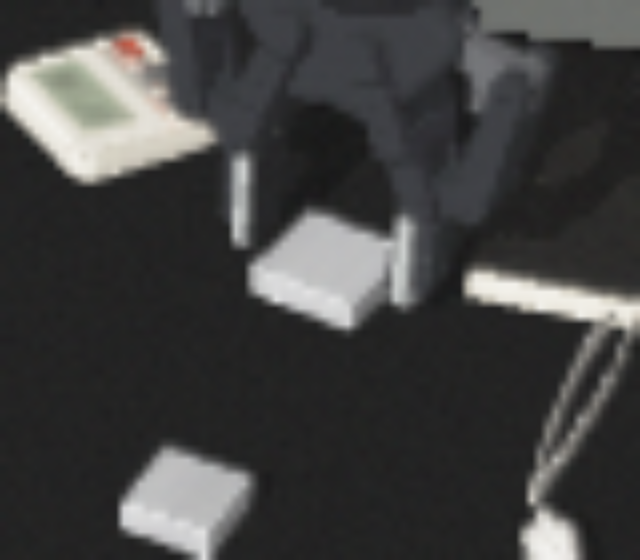

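Emit:
servo_tool:
  jaw: [-0.3,-0.3,-0.3,-0.3,-0.3,-0.3,-0.3,0.3,0.3,0.3,0.3,0.3]
  slide:
    - [0,0,0]
    - [0,0,0]
    - [0,0,0]
    - [0,0,0]
    - [0,0,0]
    - [0,0,0]
    - [0,0,0]
    - [0,0,0]
    - [0,0,0]
    - [0,0,0]
    - [0,0,0]
    - [0,0,0]
  turn:
    - [0,0,0]
    - [0,0,0]
    - [0,0,0]
    - [0,0,0]
    - [0,0,0]
    - [0,0,0]
    - [0,0,0]
    - [0,0,0]
    - [0,0,0]
    - [0,0,0]
    - [0,0,0]
    - [0,0,0]

```text
time: 3.68
tool_pos: [0.4911, -0.2648, 0.0048]
tcp_rot: [-0.0, 0.824, 0.567, -0.0]
force: [0.0, 0.0, -0.3]
width: 0.0558
```

```bash
python3 - <<'E'
from h import *
o,R=st()
E
```

```text
t 3.68 tcp [ 491.1 -264.8    4.8] y [ 0.934 -0.358 -0.001] z [-0.  0. -1.] yawY -20.97 F [ 0.   0.  -0.3] w 55.8 q [ 0.67  0.6  -0.32  1.97  0.32  0.62 -0.23]
```

Emit:
servo_tool:
  jaw: [0.3,0.3,0.3,0.3,0.3,0.3,0.3,0.3,0.3,0.3,0.3,0.3]
  slide:
    - [0,0,8]
    - [0,0,12]
    - [0,0,8]
    - [0,0,2]
    - [0,0,0]
    - [0,0,0]
    - [0,0,0]
    - [0,0,0]
    - [0,0,0]
    - [0,0,0]
    - [0,0,0]
    - [0,0,0]
  turn:
    - [0,0,0]
    - [0,0,0]
    - [0,0,-0.12]
    - [0,0,-0.12]
    - [0,0,-0.12]
    - [0,0,-0.12]
    - [0,0,-0.12]
    - [0,0,-0.12]
    - [0,0,-0.12]
    - [0,0,-0.12]
    - [0,0,-0.12]
    - [0,0,-0.12]

```text
time: 4.68
tool_pos: [0.492, -0.2648, 0.0364]
tcp_rot: [0.0, 1.0, -0.0, 0.001]
force: [0.2, -0.3, -0.1]
width: 0.0557
```

Emit:
servo_tool:
  jaw: [0.3,0.3,0.3,0.3,0.3,0.3]
  slide:
    - [0,0,0]
    - [0,0,0]
    - [0,0,0]
    - [0,0,0]
    - [0,0,0]
    - [0,0,0]
  turn:
    - [0,0,-0.12]
    - [0,0,-0.12]
    - [0,0,-0.09]
    - [0,0,-0.041]
    - [0,0,0]
    - [0,0,0]

```text
time: 5.18
tool_pos: [0.4919, -0.2648, 0.036]
tcp_rot: [-0.0, 0.983, -0.181, 0.001]
force: [-0.0, -0.5, 0.6]
width: 0.0554
```

```bash
python3 - <<'E'
from h import *
o,R=st()
E
```

```text
t 5.18 tcp [ 491.9 -264.8   36. ] y [-0.357 -0.934 -0.   ] z [ 0.001 -0.    -1.   ] yawY -110.89 F [-0.  -0.5  0.6] w 55.4 q [ 0.37  0.53  0.06  1.98 -0.06  0.64 -1.47]
```

Emit:
servo_tool:
  jaw: [0.3,0.3,0.3,0.3,0.3,0.3,-0.4,-0.4,-0.4,-0.4,-0.4,-0.4]
  slide:
    - [-1,0,-6]
    - [0,0,-10]
    - [0,0,-8]
    - [0,0,-4.5]
    - [0,0,-2]
    - [0,0,0]
    - [0,0,0]
    - [0,0,0]
    - [0,0,0]
    - [0,0,0]
    - [0,0,0]
    - [0,0,0]
  turn:
    - [0,0,0]
    - [0,0,0]
    - [0,0,0]
    - [0,0,0]
    - [0,0,0]
    - [0,0,0]
    - [0,0,0]
    - [0,0,0]
    - [0,0,0]
    - [0,0,0]
    - [0,0,0]
    - [0,0,0]
  grip_force: 50

```text
time: 6.18
tool_pos: [0.4907, -0.2651, 0.005]
tcp_rot: [0.0, 0.983, -0.182, 0.0]
force: [0.4, -1.0, 1.2]
width: 0.0381
```

```bash
python3 - <<'E'
from h import *
o,R=st()
s=cam("side")
save("p4",cv2.resize(s["image"][140:210,250:330],None,fx=8,fy=8))
E
```

```text
t 6.18 tcp [ 490.7 -265.1    5. ] y [-0.358 -0.934  0.   ] z [ 0.001 -0.    -1.   ] yawY -110.98 F [ 0.4 -1.   1.2] w 38.1 q [ 0.37  0.58  0.06  1.99 -0.06  0.57 -1.46]
```

View pics/p4.png

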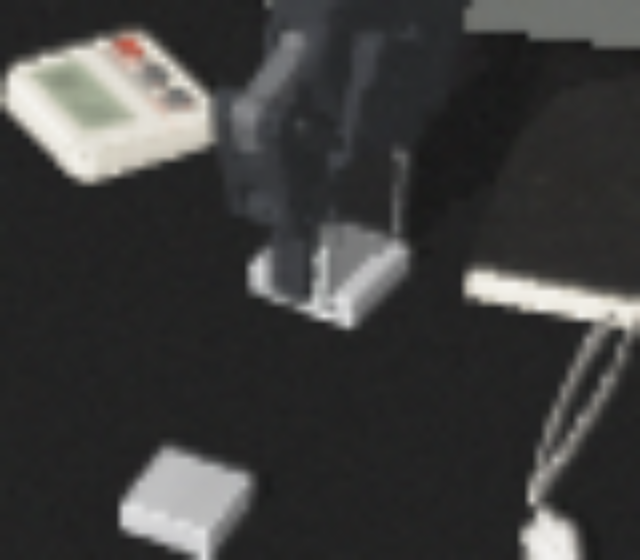

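Emit:
servo_tool:
  jaw: [-0.4,-0.4,-0.4,-0.4,-0.4,-0.4,-0.4,-0.4,-0.4,-0.4,-0.4,-0.4]
  slide:
    - [0,0,5]
    - [0,0,15]
    - [0,0,25]
    - [2,10,25]
    - [5,20,25]
    - [8,30,25]
    - [9,35,15]
    - [9,36,10]
    - [9,36,5]
    - [9,36,0]
    - [9,36,0]
    - [9,36,0]
  turn:
    - [0,0,0]
    - [0,0,0]
    - [0,0,0]
    - [0,0,0.04]
    - [0,0,0.04]
    - [0,0,0.04]
    - [0,0,0.04]
    - [0,0,0.04]
    - [0,0,0.04]
    - [0,0,0.04]
    - [0,0,0.04]
    - [0,0,0.04]

```text
time: 7.23
tool_pos: [0.559, 0.0118, 0.1549]
tcp_rot: [0.0, 1.0, -0.002, -0.0]
force: [1.2, -0.9, -1.5]
width: 0.0382
```

Emit:
servo_tool:
  jaw: [-0.4,-0.4,-0.4,-0.4,-0.4,-0.4,-0.4,-0.4,-0.4,-0.4]
  slide:
    - [9,36,0]
    - [6,33,0]
    - [2,26,0]
    - [1,17,0]
    - [0,9,0]
    - [0,3,0]
    - [0,0,0]
    - [0,0,0]
    - [0,0,0]
    - [0,0,0]
  turn:
    - [0,0,0.016]
    - [0,-0.05,0]
    - [0,-0.07,0]
    - [0,-0.08,0]
    - [0,-0.08,0]
    - [0,-0.08,0]
    - [0,-0.07,0]
    - [0,-0.04,0]
    - [0,-0.019,0]
    - [0,0,0]

```text
time: 8.07
tool_pos: [0.5753, 0.134, 0.1537]
tcp_rot: [0.002, 0.971, 0.005, 0.241]
force: [-0.2, 0.1, -1.4]
width: 0.0382
```

```bash
python3 - <<'E'
from h import *
o,R=st()
c=cam("top");s=cam("side")
save("p5",np.hstack([cv2.resize(c["image"][115:230,130:250],None,fx=4,fy=4,interpolation=2),cv2.resize(s["image"][180:330,110:270],None,fx=2.5,fy=3.07,interpolation=2)]) if 0 else cv2.resize(s["image"][130:330,90:290],None,fx=3,fy=3,interpolation=2))
save("p5t",cv2.resize(c["image"][100:230,120:270],None,fx=4,fy=4,interpolation=2))
E
```

```text
t 8.07 tcp [575.3 134.  153.7] y [ 0.01  -1.     0.006] z [ 0.468 -0.001 -0.884] yawY -89.44 F [-0.2  0.1 -1.4] w 38.2 q [-0.5   0.26  0.13  2.17  0.51  0.3  -2.4 ]
```

View pics/p5.png

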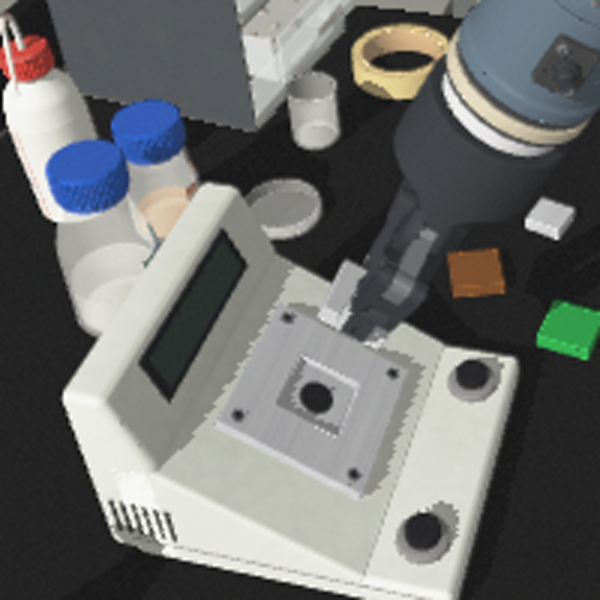

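View pics/p5t.png

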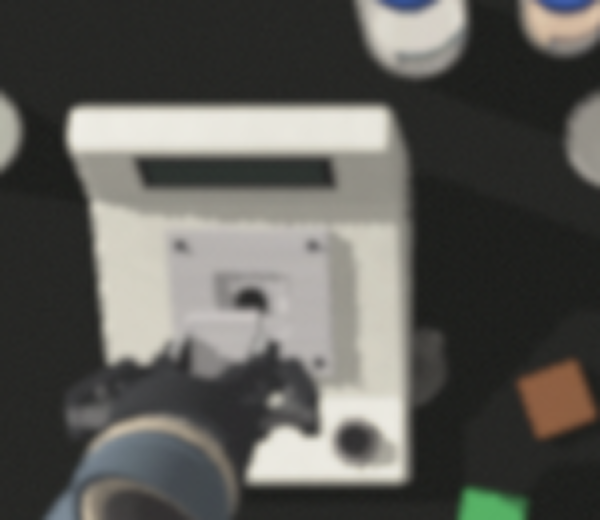

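Emit:
servo_tool:
  jaw: [-0.4,-0.4,-0.4,-0.4,-0.4,-0.4,-0.4,-0.4]
  slide:
    - [3,0,-7]
    - [6,0,-14]
    - [7,0,-16]
    - [6,0,-14]
    - [5,0,-12]
    - [3,0,-7]
    - [1.5,0,-3.5]
    - [0,0,0]
  turn:
    - [0.006,0,0]
    - [0,0,0]
    - [0,0,0]
    - [0,0,0]
    - [0,0,0]
    - [0,0,0]
    - [0,0,0]
    - [0,0,0]

```text
time: 8.83
tool_pos: [0.6126, 0.1343, 0.088]
tcp_rot: [-0.0, 0.972, 0.003, 0.236]
force: [0.1, -0.4, -1.8]
width: 0.038
```

```bash
python3 - <<'E'
from h import *
o,R=st()
c=cam("top");s=cam("side"); np.save("s6.npy",s,allow_pickle=True); np.save("c6.npy",c,allow_pickle=True)
save("p6",cv2.resize(s["image"][205:305,145:245],None,fx=6,fy=6,interpolation=2))
save("p6t",cv2.resize(c["image"][150:200,150:215],None,fx=9,fy=9,interpolation=2))
E
```

```text
t 8.83 tcp [612.6 134.3  88. ] y [ 0.007 -1.     0.001] z [ 0.458  0.002 -0.889] yawY -89.62 F [ 0.1 -0.4 -1.8] w 38.0 q [-0.39  0.42  0.03  2.12  0.78  0.21 -2.66]
```

View pics/p6.png

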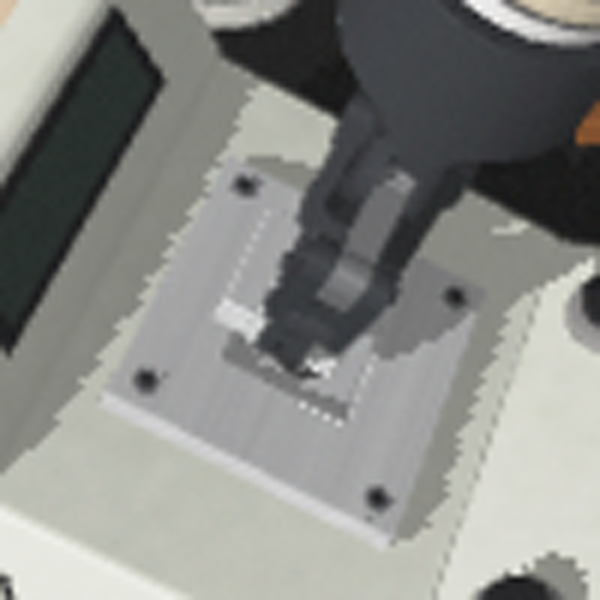

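View pics/p6t.png

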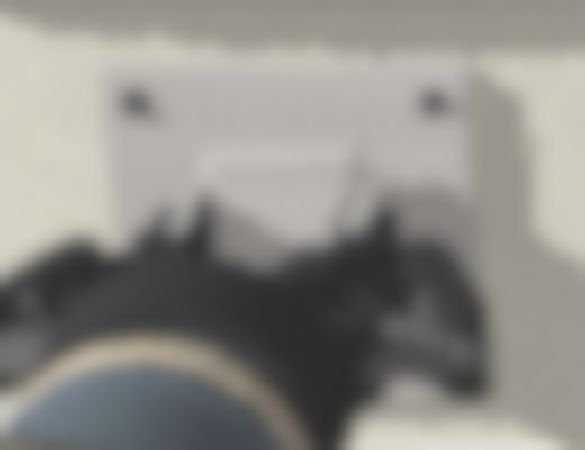

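q6 and q7 have reached their limits in this wrist pose. The jaw is symmetric, so I'll back off along the deck normal and flip the tool half a turn.

Emit:
servo_tool:
  jaw: [-0.4,-0.4,-0.4,-0.4,-0.4,-0.4,-0.4,-0.4,-0.4,-0.4,-0.4,-0.4]
  slide:
    - [-3,0,6]
    - [-7,0,13]
    - [-9,0,17]
    - [-9,0,17]
    - [-6,0,12]
    - [-3,0,5]
    - [0,0,0]
    - [0,0,0]
    - [0,0,0]
    - [0,0,0]
    - [0,0,0]
    - [0,0,0]
  turn:
    - [0,0,0]
    - [0,0,0]
    - [0,0,0]
    - [-0.0283,0,0.0534]
    - [-0.0567,-0.0006,0.1067]
    - [-0.0567,-0.0006,0.1067]
    - [-0.0567,-0.0006,0.1067]
    - [-0.0567,-0.0006,0.1067]
    - [-0.0567,-0.0006,0.1067]
    - [-0.0567,-0.0006,0.1067]
    - [-0.0567,-0.0006,0.1067]
    - [-0.0567,-0.0006,0.1067]

```text
time: 9.93
tool_pos: [0.5743, 0.1348, 0.1594]
tcp_rot: [0.122, 0.842, 0.482, 0.207]
force: [0.2, -0.1, -1.4]
width: 0.0382
```

```bash
python3 - <<'E'
from h import *
o,R=st()
E
```

```text
t 9.93 tcp [574.3 134.8 159.4] y [ 0.762 -0.505  0.406] z [ 0.466 -0.007 -0.885] yawY -33.52 F [ 0.2 -0.1 -1.4] w 38.2 q [-0.11  0.27 -0.34  2.14  0.79  0.41 -1.63]
```

Emit:
servo_tool:
  jaw: [-0.4,-0.4,-0.4,-0.4,-0.4,-0.4,-0.4,-0.4,-0.4,-0.4,-0.4,-0.4]
  slide:
    - [0,0,0]
    - [0,0,0]
    - [0,0,0]
    - [0,0,0]
    - [0,0,0]
    - [0,0,0]
    - [0,0,0]
    - [0,0,0]
    - [0,0,0]
    - [0,0,0]
    - [0,0,0]
    - [0,0,0]
  turn:
    - [-0.0567,-0.0006,0.1067]
    - [-0.0567,-0.0006,0.1067]
    - [-0.0567,-0.0006,0.1067]
    - [-0.0567,-0.0006,0.1067]
    - [-0.0567,-0.0006,0.1067]
    - [-0.0567,-0.0006,0.1067]
    - [-0.0567,-0.0006,0.1067]
    - [-0.0567,-0.0006,0.1067]
    - [-0.0567,-0.0006,0.1067]
    - [-0.0567,-0.0006,0.1067]
    - [-0.0567,-0.0006,0.1067]
    - [-0.0567,-0.0006,0.1067]

```text
time: 10.93
tool_pos: [0.5743, 0.1347, 0.1593]
tcp_rot: [0.235, 0.309, 0.918, 0.078]
force: [0.1, 0.3, -0.3]
width: 0.038
```

Emit:
servo_tool:
  jaw: [-0.4,-0.4,-0.4,-0.4,-0.4,-0.4]
  slide:
    - [0,0,0]
    - [0,0,0]
    - [0,0,0]
    - [0,0,0]
    - [0,0,0]
    - [0,0,0]
  turn:
    - [-0.0567,-0.0006,0.1067]
    - [-0.0567,-0.0006,0.1067]
    - [-0.0567,-0.0006,0.1067]
    - [-0.0567,-0.0006,0.1067]
    - [-0.04,0,0.075]
    - [0,0,0]

```text
time: 11.43
tool_pos: [0.5744, 0.1346, 0.1591]
tcp_rot: [0.248, 0.041, 0.968, 0.013]
force: [-0.6, -0.5, -0.5]
width: 0.038
```

```bash
cat >> h.py <<'E'
NEST=np.array([.6145,.1345,.0651]); YAW=.010
def err(o,R,flip=1,off=.005):
    th=np.radians(28); n=R_.from_euler('z',YAW).apply([-np.sin(th),0,np.cos(th)]); xs=R_.from_euler('z',YAW).apply([np.cos(th),0,np.sin(th)]); ys=np.cross(n,xs)
    Rt=np.c_[flip*xs,-flip*ys,-n]; w=R_.from_matrix(Rt@R.T).as_rotvec()
    d=o["tool_pos"]-NEST-off*n; print("nest frame mm",np.round(1000*np.array([d@xs,d@ys,d@n]),2),"turn needed",np.round(w,4)); return n,xs,ys
E
python3 - <<'E'
from h import *
o,R=st();err(o,R,-1)
E
```

```text
t 11.43 tcp [574.4 134.6 159.1] y [0.073 0.996 0.046] z [ 0.481  0.005 -0.877] yawY 85.8 F [-0.6 -0.5 -0.5] w 38.0 q [ 0.2   0.32 -0.7   2.14  1.01  0.48  0.21]
nest frame mm [ 8.69  0.46 96.79] turn needed [-0.0458  0.0128  0.0836]
```

Emit:
servo_tool:
  jaw: [-0.4,-0.4,-0.4,-0.4,-0.4,-0.4,-0.4,-0.4,-0.4,-0.4]
  slide:
    - [1,0,-3]
    - [3,0,-7]
    - [5,0,-12]
    - [6,0,-15]
    - [6,0,-15]
    - [5,0,-12]
    - [3.5,0,-8.5]
    - [2,0,-5]
    - [0.5,0,-1.5]
    - [0,0,0]
  turn:
    - [-0.0153,0.0043,0.0279]
    - [-0.0153,0.0043,0.0279]
    - [-0.0153,0.0043,0.0279]
    - [0,0,0]
    - [0,0,0]
    - [0,0,0]
    - [0,0,0]
    - [0,0,0]
    - [0,0,0]
    - [0,0,0]

```text
time: 12.27
tool_pos: [0.6066, 0.1348, 0.0789]
tcp_rot: [0.241, -0.004, 0.97, 0.002]
force: [0.2, 0.3, -1.1]
width: 0.0385
```

```bash
python3 - <<'E'
from h import *
o,R=st();err(o,R,-1)
c=cam("top");s=cam("side")
o,R=st();err(o,R,-1)
save("p7",cv2.resize(s["image"][205:305,145:245],None,fx=6,fy=6,interpolation=2))
save("p7t",cv2.resize(c["image"][150:200,150:215],None,fx=9,fy=9,interpolation=2))
E
```

```text
t 12.27 tcp [606.6 134.8  78.9] y [-0.009  1.     0.001] z [ 0.468  0.005 -0.884] yawY 90.51 F [ 0.2  0.3 -1.1] w 38.5 q [ 0.08  0.49 -0.56  2.12  1.33  0.43  0.02]
nest frame mm [-0.5   0.42 10.92] turn needed [-0.001  -0.0017  0.0011]
t 12.37 tcp [606.8 134.9  79.7] y [-0.009  1.     0.001] z [ 0.469  0.005 -0.883] yawY 90.52 F [-0.4 -0.3 -1.3] w 38.2 q [ 0.09  0.49 -0.56  2.12  1.33  0.43  0.02]
nest frame mm [ 0.07  0.51 11.54] turn needed [-0.0012 -0.0004  0.0009]
```

View pics/p7.png

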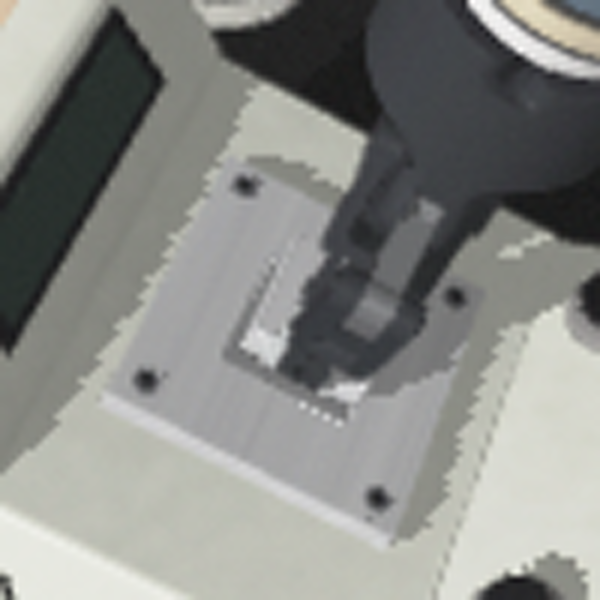

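View pics/p7t.png

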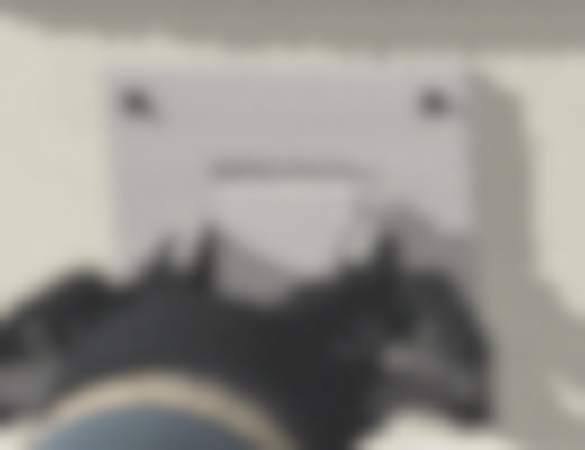

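Emit:
servo_tool:
  jaw: [-0.4,-0.4,-0.4,-0.4]
  slide:
    - [0.9,-0.2,-1.8]
    - [0.9,-0.2,-1.8]
    - [0.7,-0.1,-1.3]
    - [0,0,0]
  turn:
    - [0,0,0]
    - [0,0,0]
    - [0,0,0]
    - [0,0,0]

```text
time: 12.7
tool_pos: [0.6093, 0.1339, 0.0742]
tcp_rot: [0.241, -0.004, 0.97, 0.001]
force: [0.5, -0.1, -1.7]
width: 0.038
```

```bash
python3 - <<'E'
from h import *
c=cam("top");s=cam("side")
o,R=st();err(o,R,-1)
save("p8",cv2.resize(s["image"][230:290,165:225],None,fx=10,fy=10,interpolation=0))
save("p8t",cv2.resize(c["image"][150:200,150:215],None,fx=9,fy=9,interpolation=2))
E
```

```text
t 12.8 tcp [609.2 134.1  74.3] y [-0.009  1.     0.001] z [ 0.468  0.005 -0.884] yawY 90.51 F [-0.8 -1.4 -0.5] w 38.1 q [ 0.08  0.5  -0.55  2.12  1.35  0.42 -0.  ]
nest frame mm [-0.38 -0.35  5.57] turn needed [-0.001  -0.0012  0.0011]
```

View pics/p8.png

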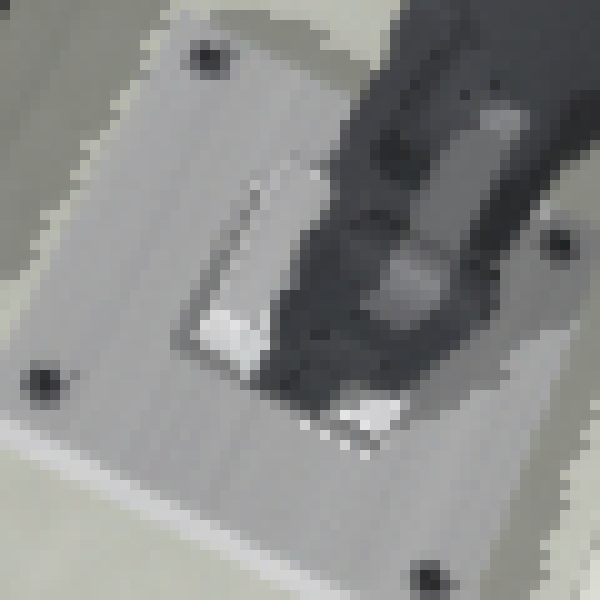

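View pics/p8t.png

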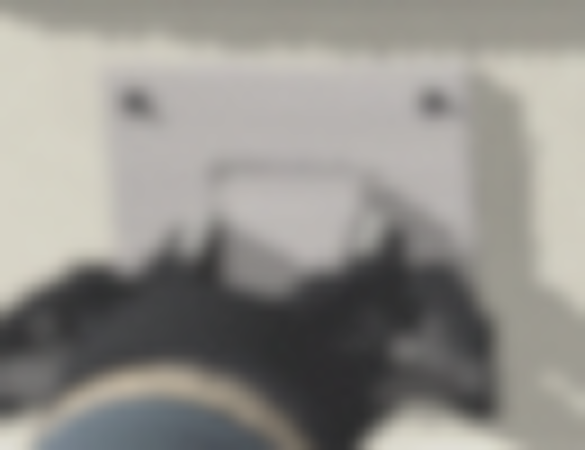

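Emit:
servo_tool:
  jaw: [-0.4,-0.4,-0.4,-0.4,-0.4]
  slide:
    - [0.9,0.2,0.5]
    - [0.5,0,-0.9]
    - [0.5,0,-0.9]
    - [0,0,0]
    - [0,0,0]
  turn:
    - [0,0,0]
    - [0,0,0]
    - [0,0,0]
    - [0,0,0]
    - [0,0,0]

```text
time: 13.22
tool_pos: [0.6113, 0.1348, 0.073]
tcp_rot: [0.241, -0.005, 0.97, 0.002]
force: [1.0, 0.6, -0.4]
width: 0.038
```

```bash
python3 - <<'E'
from h import *
o,R=st();n,xs,ys=err(o,R,-1)
s=cam("side");o,R=st();err(o,R,-1);print("F nest",np.round([o["force"]@xs,o["force"]@ys,o["force"]@n],2))
save("p9",cv2.resize(s["image"][230:290,165:225],None,fx=10,fy=10,interpolation=0))
E
```

```text
t 13.22 tcp [611.3 134.8  73. ] y [-0.01   1.     0.002] z [ 0.469  0.006 -0.883] yawY 90.56 F [ 1.   0.6 -0.4] w 38.0 q [ 0.08  0.5  -0.55  2.12  1.35  0.42 -0.  ]
nest frame mm [0.9  0.36 3.52] turn needed [-0.0016 -0.0009  0.0003]
t 13.27 tcp [611.3 134.8  73.1] y [-0.01   1.     0.002] z [ 0.469  0.006 -0.883] yawY 90.56 F [ 0.8  0.9 -1.1] w 38.2 q [ 0.08  0.5  -0.55  2.12  1.35  0.42 -0.  ]
nest frame mm [0.9  0.36 3.54] turn needed [-0.0016 -0.0009  0.0003]
F nest [ 0.2   0.91 -1.4 ]
```

View pics/p9.png

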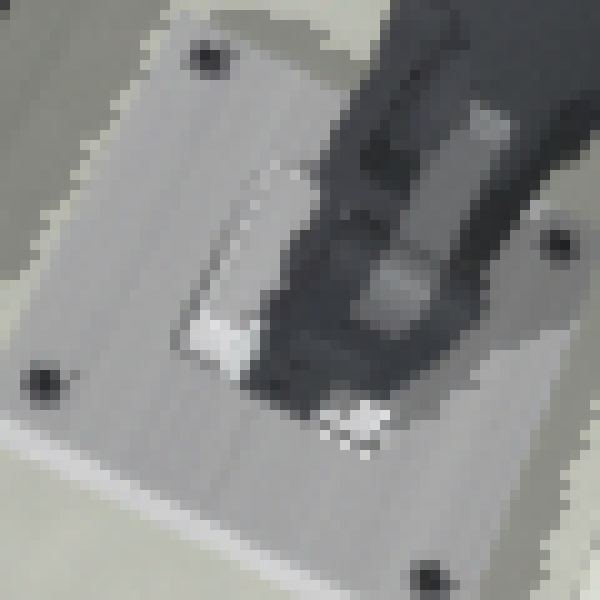

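Emit:
servo_tool:
  jaw: [-0.4,-0.4,-0.4,-0.4]
  slide:
    - [0.4,0,-0.9]
    - [0.5,0,-0.9]
    - [0,0,0]
    - [0,0,0]
  turn:
    - [0,0,0]
    - [0,0,0]
    - [0,0,0]
    - [0,0,0]

```text
time: 13.6
tool_pos: [0.612, 0.1349, 0.0711]
tcp_rot: [0.241, -0.005, 0.97, 0.002]
force: [0.5, 2.4, -1.4]
width: 0.0385
```

```bash
python3 - <<'E'
from h import *
o,R=st();n,xs,ys=err(o,R,-1)
print("F nest",np.round([o["force"]@xs,o["force"]@ys,o["force"]@n],2))
E
```

```text
t 13.6 tcp [612.  134.9  71.1] y [-0.01   1.     0.002] z [ 0.468  0.006 -0.884] yawY 90.56 F [ 0.5  2.4 -1.4] w 38.5 q [ 0.08  0.51 -0.55  2.11  1.36  0.42 -0.01]
nest frame mm [0.58 0.38 1.46] turn needed [-0.0016 -0.0013  0.0002]
F nest [-0.17  2.42 -1.52]
```

Emit:
servo_tool:
  jaw: [-0.4,-0.4,-0.4,-0.4]
  slide:
    - [0.4,0.4,-0.7]
    - [0.4,0,-0.7]
    - [0,0,0]
    - [0,0,0]
  turn:
    - [0,0,0]
    - [0,0,0]
    - [0,0,0]
    - [0,0,0]

```text
time: 13.93
tool_pos: [0.6126, 0.1349, 0.0699]
tcp_rot: [0.241, -0.004, 0.97, 0.002]
force: [-3.7, 1.0, 2.9]
width: 0.0381
```

```bash
python3 - <<'E'
from h import *
o,R=st();n,xs,ys=err(o,R,-1)
print("F nest",np.round([o["force"]@xs,o["force"]@ys,o["force"]@n],2))
s=cam("side")
save("p10",cv2.resize(s["image"][230:290,165:225],None,fx=10,fy=10,interpolation=0))
E
```

```text
t 13.93 tcp [612.6 134.9  69.9] y [-0.009  1.     0.001] z [ 0.468  0.005 -0.883] yawY 90.53 F [-3.7  1.   2.9] w 38.1 q [ 0.08  0.51 -0.55  2.11  1.37  0.42 -0.02]
nest frame mm [0.56 0.4  0.15] turn needed [-0.0008 -0.0011  0.0007]
F nest [-1.88  1.03  4.29]
```

View pics/p10.png

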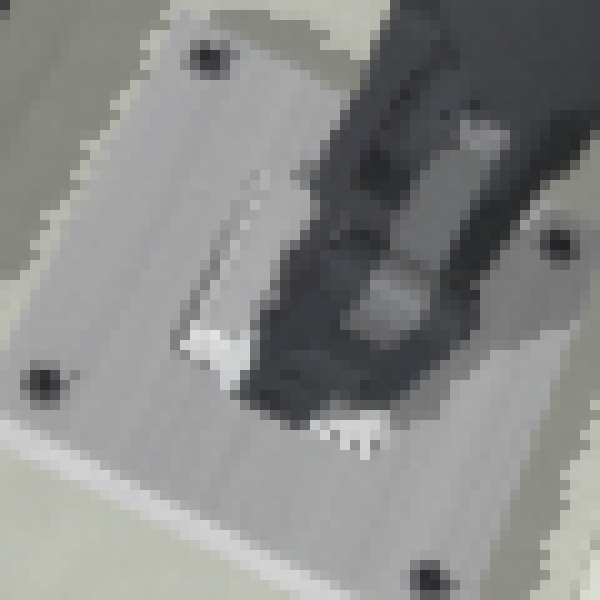

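The normal force rose to about 4 N at a floor height of 0.15 mm, so the blank is seated. I'll release it and back off.

Emit:
servo_tool:
  jaw: [0.2,0.2,0.2,0.2,0.2,0.2,0.2,0.2,0.2,0.2,0.2,0.2]
  slide:
    - [0,0,0]
    - [0,0,0]
    - [0,0,0]
    - [0,0,0]
    - [0,0,0]
    - [-1,0,2]
    - [-4,0,7]
    - [-8,0,15]
    - [-9,0,17]
    - [-9,0,17]
    - [-5,0,9]
    - [0,0,0]
  turn:
    - [0,0,0]
    - [0,0,0]
    - [0,0,0]
    - [0,0,0]
    - [0,0,0]
    - [0,0,0]
    - [0,0,0]
    - [0,0,0]
    - [0,0,0]
    - [0,0,0]
    - [0,0,0]
    - [0,0,0]

```text
time: 14.98
tool_pos: [0.5769, 0.1354, 0.1391]
tcp_rot: [0.243, -0.005, 0.97, 0.002]
force: [0.3, -0.1, -0.1]
width: 0.0513
```

```bash
python3 - <<'E'
from h import *
o,R=st();n,xs,ys=err(o,R,-1)
s=cam("side");c=cam("top")
save("p11",cv2.resize(s["image"][220:300,155:235],None,fx=7,fy=7,interpolation=0))
save("p11t",cv2.resize(c["image"][140:230,130:250],None,fx=6,fy=6,interpolation=2))
# depth of blank top in nest frame
pts=np.array([dep(s,u,v) for u in range(165,230) for v in range(235,290)]); d=(pts-NEST); L=np.c_[d@xs,d@ys,d@n]*1000
def z(m): return np.round([np.median(L[m,2]),L[m,2].std(),m.sum()],2)
print("plate z",z((abs(L[:,2]-5)<1.8)&(np.maximum(abs(L[:,0]),abs(L[:,1]))>26)))
print("top z",z((abs(L[:,2]-12)<4)&(abs(L[:,0])<15)&(abs(L[:,1])<15)))
m=(abs(L[:,2]-12)<4)&(abs(L[:,0])<17)&(abs(L[:,1])<17)
A=np.c_[L[m,:2],np.ones(m.sum())]; print("slopes",np.linalg.lstsq(A,L[m,2],rcond=None)[0])
E
```

```text
t 14.98 tcp [576.9 135.4 139.1] y [-0.01   1.     0.001] z [ 0.472  0.006 -0.882] yawY 90.56 F [ 0.3 -0.1 -0.1] w 51.3 q [ 0.17  0.36 -0.67  2.14  1.08  0.47  0.24]
nest frame mm [ 1.57  1.25 77.95] turn needed [-0.0013  0.0023  0.0003]
plate z [4.500e+00 7.900e-01 1.298e+03]
top z [ 11.33   1.03 209.  ]
slopes [-6.57068364e-03 -1.88603213e-03  1.12600830e+01]
```

View pics/p11.png

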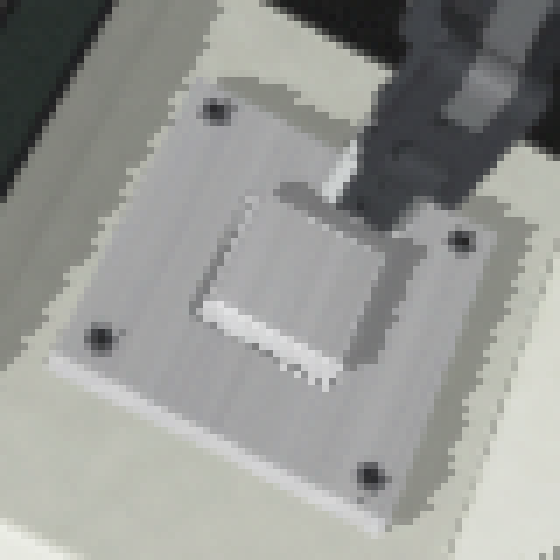

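View pics/p11t.png

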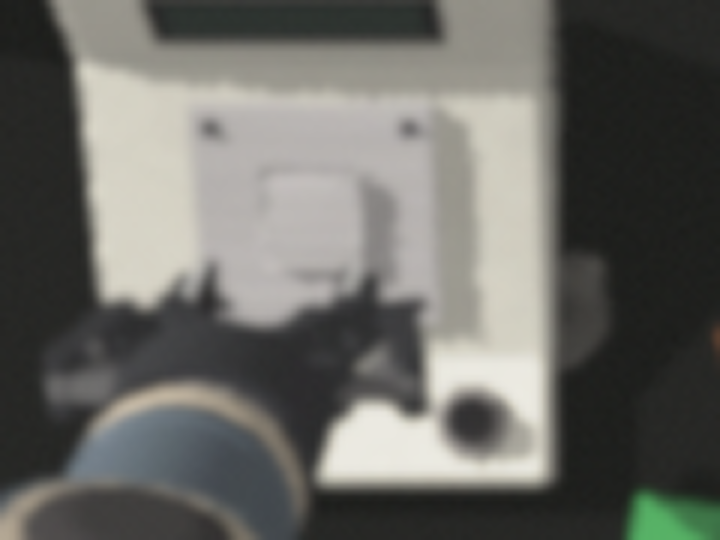

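The blank sits 6.8 mm proud of the plate, against 7 mm expected, and it is flat and centred. In the side view it fills the cavity at about (197,262), with only a thin seam on the uphill side. Next are the keys, starting with the right one, pressed by the shut fingers.

Emit:
servo_tool:
  jaw: [-1,-1,-1,-1,-1,-1,-1,-1,-1,-1,-1,-1]
  slide:
    - [-3,-3,3]
    - [-6,-6,3]
    - [-6,-8,0]
    - [-6,-8,-5]
    - [-6,-8,-8]
    - [-6,-8,-10]
    - [-6,-8,-12]
    - [-4,-7,-12]
    - [-3,-4,-12]
    - [-1,-3,-8]
    - [0,0,-3]
    - [0,0,0]
  turn:
    - [0,0.045,0]
    - [0,0.045,0]
    - [0,0.045,0]
    - [0,0.045,0]
    - [0,0.045,0]
    - [0,0.045,0]
    - [0,0.045,0]
    - [0,0.045,0]
    - [0,0.045,0]
    - [0,0.045,0]
    - [0,0.043,0]
    - [0,0,0]

```text
time: 16.08
tool_pos: [0.5307, 0.0709, 0.0706]
tcp_rot: [-0.004, -0.002, 1.0, 0.003]
force: [1.1, 0.4, 0.3]
width: 0.0002
```

```bash
python3 - <<'E'
from h import *
s=cam("side");o,R=st()
save("p12",cv2.resize(s["image"][200:300,200:300],None,fx=6,fy=6,interpolation=2))
print(proj(s,o["tool_pos"]),proj(s,[.5295,.0717,.044]))
E
```

```text
t 16.13 tcp [530.3  71.5  71.2] y [-0.006  1.     0.006] z [-0.007  0.006 -1.   ] yawY 90.34 F [ 0.4 -0.6  0.1] w -0.1 q [ 0.43  0.6  -0.85  1.97  0.59  0.84  0.83]
(np.float64(247.10953424915735), np.float64(242.98736463454122)) (np.float64(247.6370097523764), np.float64(252.45240942393667))
```

View pics/p12.png

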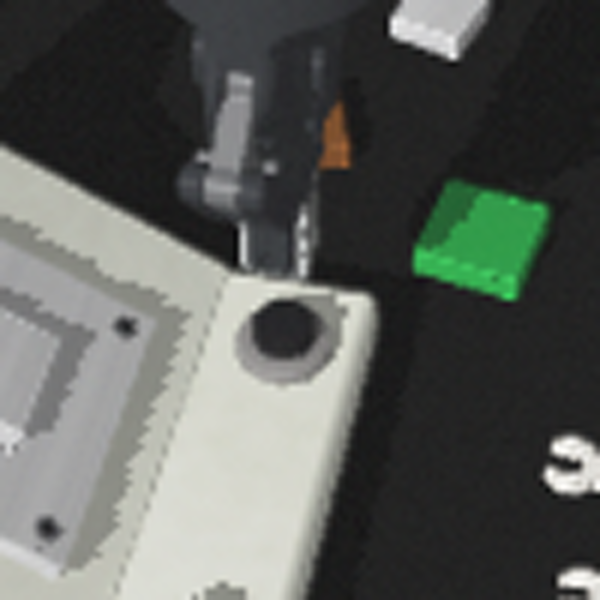

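Emit:
servo_tool:
  jaw: [-1,-1,-1,-1,-1,-1]
  slide:
    - [-0.5,0,-4]
    - [0,0,-8]
    - [0,0,-7]
    - [0,0,-4]
    - [0,0,-2]
    - [0,0,0]
  turn:
    - [0,0,0]
    - [0,0,0]
    - [0,0,0]
    - [0,0,0]
    - [0,0,0]
    - [0,0,0]

```text
time: 16.63
tool_pos: [0.5288, 0.0717, 0.0472]
tcp_rot: [-0.003, -0.004, 1.0, 0.002]
force: [-0.1, 1.1, 0.3]
width: -0.0003
```

Emit:
servo_tool:
  jaw: [-1,-1,-1]
  slide:
    - [0,0,-2]
    - [0,0,0]
    - [0,0,0]
  turn:
    - [0,0,0]
    - [0,0,0]
    - [0,0,0]

```text
time: 16.88
tool_pos: [0.5294, 0.0718, 0.0459]
tcp_rot: [-0.003, -0.004, 1.0, 0.003]
force: [-0.1, -0.3, -0.7]
width: -0.0
```

Emit:
servo_tool:
  jaw: [-1,-1,-1]
  slide:
    - [0,0,-1]
    - [0,0,0]
    - [0,0,0]
  turn:
    - [0,0,0]
    - [0,0,0]
    - [0,0,0]

```text
time: 17.13
tool_pos: [0.5293, 0.0717, 0.0448]
tcp_rot: [-0.003, -0.004, 1.0, 0.003]
force: [-1.0, -0.6, -0.1]
width: -0.0004
```

Emit:
servo_tool:
  jaw: [-1,-1,-1]
  slide:
    - [0,0,-1]
    - [0,0,0]
    - [0,0,0]
  turn:
    - [0,0,0]
    - [0,0,0]
    - [0,0,0]

```text
time: 17.38
tool_pos: [0.5294, 0.0718, 0.0438]
tcp_rot: [-0.003, -0.004, 1.0, 0.003]
force: [0.3, -0.1, 0.5]
width: 0.0003
```

Emit:
servo_tool:
  jaw: [-1,-1,-1]
  slide:
    - [0,0,-1]
    - [0,0,0]
    - [0,0,0]
  turn:
    - [0,0,0]
    - [0,0,0]
    - [0,0,0]

```text
time: 17.63
tool_pos: [0.5294, 0.0718, 0.0428]
tcp_rot: [-0.003, -0.004, 1.0, 0.003]
force: [0.5, -0.1, 0.4]
width: -0.0002
```

Emit:
servo_tool:
  jaw: [-1,-1,-1]
  slide:
    - [0,0,-0.7]
    - [0,0,0]
    - [0,0,0]
  turn:
    - [0,0,0]
    - [0,0,0]
    - [0,0,0]

```text
time: 17.88
tool_pos: [0.5294, 0.0718, 0.0421]
tcp_rot: [-0.003, -0.004, 1.0, 0.003]
force: [0.3, -0.7, 0.7]
width: 0.0
```

Emit:
servo_tool:
  jaw: [-1,-1,-1]
  slide:
    - [0,0,-1.2]
    - [0,0,0]
    - [0,0,0]
  turn:
    - [0,0,0]
    - [0,0,0]
    - [0,0,0]

```text
time: 18.13
tool_pos: [0.5293, 0.0718, 0.0408]
tcp_rot: [-0.003, -0.004, 1.0, 0.003]
force: [0.4, 0.5, 1.4]
width: 0.0001
```

```bash
python3 - <<'E'
from h import *
s=cam("side");o,R=st()
save("p13",cv2.resize(s["image"][220:290,210:280],None,fx=8,fy=8,interpolation=2))
E
```

```text
t 18.18 tcp [529.3  71.8  40.8] y [-0.008  1.     0.005] z [-0.006  0.005 -1.   ] yawY 90.43 F [-1.2 -0.8  1.9] w 0.1 q [ 0.4   0.64 -0.81  1.99  0.64  0.79  0.79]
```

View pics/p13.png

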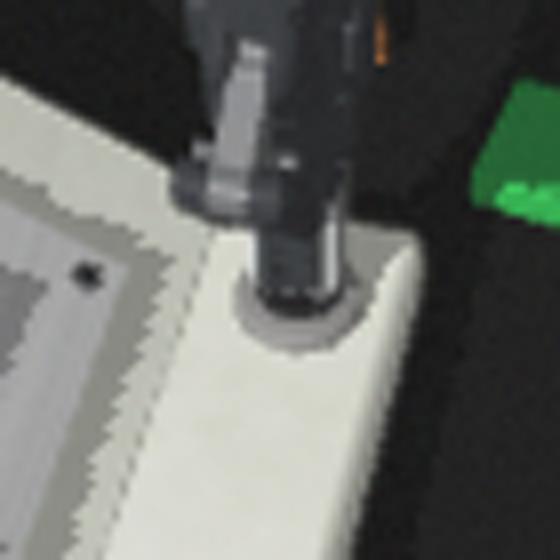

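Emit:
servo_tool:
  jaw: [-1,-1,-1,-1]
  slide:
    - [0,0,-0.8]
    - [0,0,0]
    - [0,0,0]
    - [0,0,0]
  turn:
    - [0,0,0]
    - [0,0,0]
    - [0,0,0]
    - [0,0,0]

```text
time: 18.52
tool_pos: [0.5293, 0.0718, 0.0401]
tcp_rot: [-0.003, -0.004, 1.0, 0.003]
force: [0.2, -0.0, 1.5]
width: 0.0
```

Emit:
servo_tool:
  jaw: [-1,-1,-1,-1]
  slide:
    - [0,0,-0.4]
    - [0,0,0]
    - [0,0,0]
    - [0,0,0]
  turn:
    - [0,0,0]
    - [0,0,0]
    - [0,0,0]
    - [0,0,0]

```text
time: 18.85
tool_pos: [0.5294, 0.0718, 0.0397]
tcp_rot: [-0.003, -0.004, 1.0, 0.003]
force: [-0.7, -0.2, 2.1]
width: -0.0001
```

Emit:
servo_tool:
  jaw: [-1,-1,-1,-1,-1,-1,-1,-1]
  slide:
    - [0,0,2]
    - [0,0,4]
    - [0,0,10]
    - [0,10,12]
    - [0,20,8]
    - [0,25,2]
    - [0,20,0]
    - [0,10,0]
  turn:
    - [0,0,0]
    - [0,0,0]
    - [0,0,0]
    - [0,0,0]
    - [0,0,0]
    - [0,0,0]
    - [0,0,0]
    - [0,0,0]

```text
time: 19.52
tool_pos: [0.5293, 0.161, 0.0797]
tcp_rot: [-0.002, -0.006, 1.0, 0.004]
force: [0.1, 0.2, -0.2]
width: 0.0002
```

```bash
python3 - <<'E'
from h import *
s=cam("side");o,R=st(); s0=np.load("side0.npy",allow_pickle=True).item()
a=s["image"][225:285,210:270];b=s0["image"][225:285,210:270]
save("p14",cv2.resize(np.hstack([b,a]),None,fx=6,fy=6,interpolation=0))
def cap(c,u,v,r=9,th=80):
    g=c["image"].mean(2)[v-r:v+r+1,u-r:u+r+1]; n,l,stt,ce=cv2.connectedComponentsWithStats((g<th).astype(np.uint8)); k=l[r,r]; return stt[k],ce[k]
print(cap(s0,247,254),cap(s,247,254)); print("depth z",[np.round(np.median([dep(x,247+i,253+j)[2] for i in(-2,-1,0,1,2) for j in(-2,-1,0,1,2)]),4) for x in (s0,s)])
E
```

```text
t 19.57 tcp [529.  162.   79.4] y [-0.013  1.     0.009] z [-0.003  0.009 -1.   ] yawY 90.74 F [-0.3  2.7  0.5] w 0.1 q [ 0.26  0.61 -0.85  1.93  0.59  0.87  0.69]
(array([ 4,  5, 11, 10, 87], dtype=int32), array([9.05747126, 9.36781609])) (array([  0,   0,  19,  19, 203], dtype=int32), array([6.42364532, 7.45812808]))
depth z [np.float64(0.0435), np.float64(0.044)]
```

View pics/p14.png

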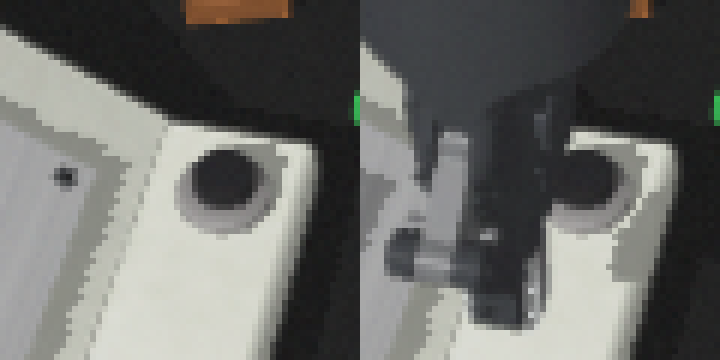

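The right key came back up: its cap is at (247,254) as before, with depth at 44 mm. It never resisted with more than about 2 N, so it is the worn one. On to the left key.

Emit:
servo_tool:
  jaw: [-1,-1,-1,-1,-1,-1,-1,-1,-1,-1]
  slide:
    - [0,12,0]
    - [-0.5,12,-3]
    - [0,8,-6]
    - [0,2,-8]
    - [0,0,-8]
    - [0,0,-5]
    - [0,0,-3]
    - [0,0,0]
    - [0,0,0]
    - [0,0,0]
  turn:
    - [0,0,0]
    - [0,0,0]
    - [0,0,0]
    - [0,0,0]
    - [0,0,0]
    - [0,0,0]
    - [0,0,0]
    - [0,0,0]
    - [0,0,0]
    - [0,0,0]

```text
time: 20.4
tool_pos: [0.5291, 0.1906, 0.0448]
tcp_rot: [-0.002, -0.003, 1.0, 0.003]
force: [-0.1, 0.1, -0.7]
width: 0.0002
```

```bash
python3 - <<'E'
from h import *
s=cam("side");o,R=st()
save("p15",cv2.resize(s["image"][250:330,190:270],None,fx=7,fy=7,interpolation=0))
E
```

```text
t 20.45 tcp [529.1 190.8  44.9] y [-0.007  1.     0.006] z [-0.005  0.006 -1.   ] yawY 90.41 F [-0.8  0.4  0.6] w -0.0 q [ 0.17  0.67 -0.8   1.93  0.64  0.83  0.6 ]
```

View pics/p15.png

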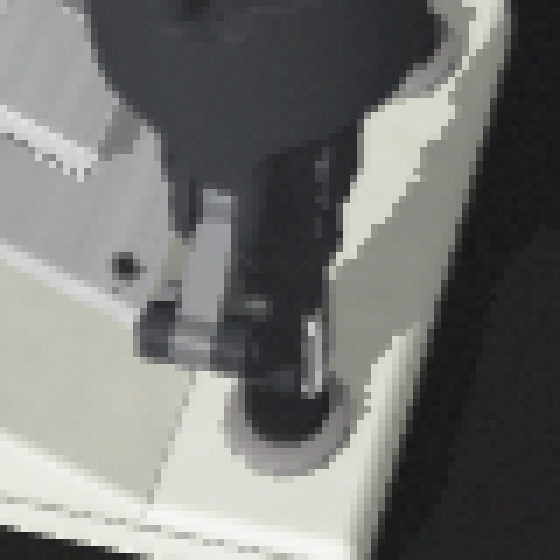

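Emit:
servo_tool:
  jaw: [-1,-1,-1,-1,-1,-1]
  slide:
    - [0,0,2]
    - [-0.5,4,0]
    - [0,0,-2]
    - [0,0,-1.2]
    - [0,0,0]
    - [0,0,0]
  turn:
    - [0,0,0]
    - [0,0,0]
    - [0,0,0]
    - [0,0,0]
    - [0,0,0]
    - [0,0,0]

```text
time: 20.95
tool_pos: [0.5284, 0.1955, 0.0438]
tcp_rot: [-0.002, -0.004, 1.0, 0.003]
force: [-0.4, 2.2, 2.8]
width: -0.0001
```

Emit:
servo_tool:
  jaw: [-1,-1,-1]
  slide:
    - [0,0,-1.2]
    - [0,0,0]
    - [0,0,0]
  turn:
    - [0,0,0]
    - [0,0,0]
    - [0,0,0]

```text
time: 21.2
tool_pos: [0.5284, 0.1955, 0.0426]
tcp_rot: [-0.002, -0.004, 1.0, 0.003]
force: [-1.1, 1.2, 5.4]
width: 0.0001
```

Emit:
servo_tool:
  jaw: [-1,-1,-1]
  slide:
    - [0,0,-1]
    - [0,0,0]
    - [0,0,0]
  turn:
    - [0,0,0]
    - [0,0,0]
    - [0,0,0]

```text
time: 21.45
tool_pos: [0.5283, 0.1943, 0.0409]
tcp_rot: [-0.003, -0.004, 1.0, 0.002]
force: [0.1, -0.1, 1.3]
width: 0.0001
```

This key peaked at 5.4 N and then eased, so it is the sound one. I'll press through the snap.

Emit:
servo_tool:
  jaw: [-1,-1,-1,-1]
  slide:
    - [0,0,-1]
    - [0,0,-1]
    - [0,0,0]
    - [0,0,0]
  turn:
    - [0,0,0]
    - [0,0,0]
    - [0,0,0]
    - [0,0,0]

```text
time: 21.78
tool_pos: [0.5281, 0.1941, 0.0388]
tcp_rot: [-0.003, -0.004, 1.0, 0.002]
force: [0.4, -0.2, 0.4]
width: -0.0001
```

Emit:
servo_tool:
  jaw: [-1,-1,-1,-1]
  slide:
    - [0,0,-0.8]
    - [0,0,0]
    - [0,0,0]
    - [0,0,0]
  turn:
    - [0,0,0]
    - [0,0,0]
    - [0,0,0]
    - [0,0,0]

```text
time: 22.12
tool_pos: [0.5282, 0.1943, 0.0386]
tcp_rot: [-0.003, -0.004, 1.0, 0.002]
force: [-1.6, -2.3, 4.8]
width: 0.0002
```

Emit:
servo_tool:
  jaw: [-1,-1,-1,-1,-1,-1,-1,-1,-1,-1,-1,-1]
  slide:
    - [0,0,-0.3]
    - [0,0,0]
    - [0,0,0]
    - [0,0,2]
    - [0,0,5]
    - [0,0,15]
    - [0,0,25]
    - [-5,-15,30]
    - [-8,-30,30]
    - [-8,-40,20]
    - [-5,-40,0]
    - [0,-30,0]
  turn:
    - [0,0,0]
    - [0,0,0]
    - [0,0,0]
    - [0,0,0]
    - [0,0,0]
    - [0,0,0]
    - [0,0,0]
    - [0,0,0]
    - [0,0,0]
    - [0,0,0]
    - [0,0,0]
    - [0,0,0]

```text
time: 23.12
tool_pos: [0.5031, 0.0418, 0.1646]
tcp_rot: [-0.001, -0.004, 1.0, 0.001]
force: [0.8, 0.7, 0.8]
width: -0.0002
```

Emit:
servo_tool:
  jaw: [-1,-1,-1,-1,-1,-1]
  slide:
    - [0,-25,0]
    - [0,-15,0]
    - [0,-5,0]
    - [0,0,0]
    - [0,0,0]
    - [0,0,0]
  turn:
    - [0,0,0]
    - [0,0,0]
    - [0,0,0]
    - [0,0,0]
    - [0,0,0]
    - [0,0,0]

```text
time: 23.62
tool_pos: [0.5033, 0.001, 0.1629]
tcp_rot: [-0.002, -0.005, 1.0, 0.003]
force: [1.0, 0.9, -1.2]
width: -0.0
```

```bash
python3 - <<'E'
from h import *
s=cam("side");o,R=st(); s0=np.load("side0.npy",allow_pickle=True).item()
save("p16",cv2.resize(s["image"][215:330,150:270],None,fx=5,fy=5,interpolation=2))
for n,(u,v) in dict(L=(231,306),R=(247,253)).items(): print(n,"depth z",[np.round(np.median([dep(x,u+i,v+j)[2] for i in(-2,-1,0,1,2) for j in(-2,-1,0,1,2)]),4) for x in (s0,s)])
n,xs,ys=err(o,R,-1)
pts=np.array([dep(s,u,v) for u in range(165,230) for v in range(235,290)]); d=(pts-NEST); L=np.c_[d@xs,d@ys,d@n]*1000
m=(abs(L[:,2]-12)<3)&(abs(L[:,0])<17)&(abs(L[:,1])<17); p=(abs(L[:,2]-5)<1.8)&(np.maximum(abs(L[:,0]),abs(L[:,1]))>26)
print("proud",np.median(L[m,2])-np.median(L[p,2]),np.linalg.lstsq(np.c_[L[m,:2],np.ones(m.sum())],L[m,2],rcond=None)[0])
E
```

```text
t 23.67 tcp [503.3   1.1 162.8] y [-0.011  1.     0.006] z [-0.005  0.006 -1.   ] yawY 90.6 F [ 0.4  0.1 -1.3] w 0.5 q [ 0.69  0.44 -0.97  1.97  0.43  0.97  1.09]
L depth z [np.float64(0.0439), np.float64(0.0381)]
R depth z [np.float64(0.0435), np.float64(0.0435)]
nest frame mm [ -53.51 -132.33  134.12] turn needed [-0.0007 -0.4937 -0.002 ]
proud 6.864311912493815 [1.05785383e-03 1.93519090e-03 1.13743142e+01]
```

View pics/p16.png

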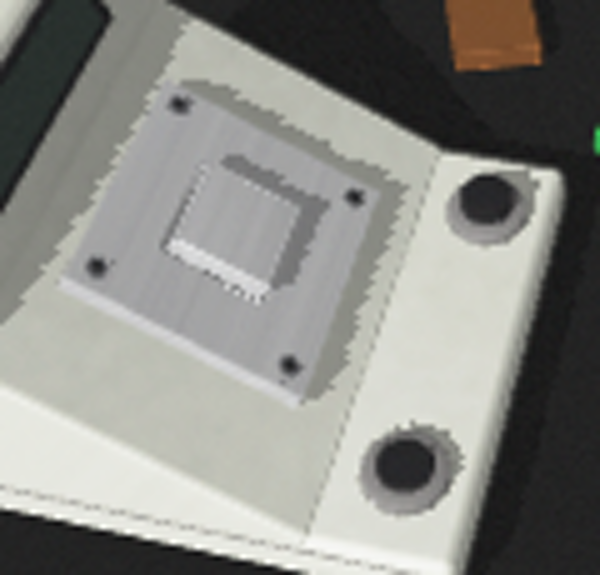

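The last picture shows the left key, near (231,307), down: depth 38.1 mm, from 43.9 mm before. The right key, near (247,254), is up and unchanged. The blank, at about (197,262), is flat and 6.9 mm proud. The arm is clear, so I'm handing in.

```bash
python3 -c "
from rig import ctrl
print(ctrl.job_done())"
```

```text
the job is handed in; nothing more can be done
None
```

The square blank is in the nest and the tester is started. I handed the job in at about 24 s; the hand-in gives no verdict.

- **Blank:** I took the larger light square and gripped it along both axes to centre it. Partway in, the wrist reached its joint limits, so I backed off and flipped the tool half a turn before inserting. It met the floor at about 4 N. After release it stands 6.9 mm proud of the plate (7 mm expected), and its tilt measures under 0.2 degrees.
- **Keys:** I tried the right key first. It never resisted with more than about 2 N and came back up, so I left it as the worn one. The 2 N is slightly above the stated 1.5 N, but force noise was about 0.7 N. The left key peaked at 5.4 N, eased, snapped over and stayed down.
- **Final check:** Depth puts the left key's top at 38 mm and the right key's at 43.5 mm, which is up. The arm is clear of everything. I did not re-measure the bystanders or the other two blanks at the end; no move brought the gripper into them.
- **Disagreements:** The two cameras differ by about 2 mm. They put the nest about 1.5 mm lower than its stated height, so I used the stated height.

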